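# Mount the forming head on the four-stud anvil stand

## Task

Pick up the forming head (aluminium flange with four holes, square wooden block) and mount it, block upwards, on the anvil stand: set it on the studs, turn it until all four holes slip over the four studs, and slide it down fully home, flush on the iron face, then let go. Press only gently, as you would by hand while feeling for the holes, and leave the other things on the bench where they are.

Things in the scene. Friction and masses are not known exactly. Their poses are not given: they have to be found in the camera images.
- head: loose forming head, 0.25 to 0.5 kg, standing on the table, block up. Flange: bright aluminium, 96 x 96 mm, 8 mm thick, with four through holes of 13.5 mm diameter at x = +/-32, y = +/-32 mm in its frame. Origin: centre of the flange's underside; z up, x and y parallel to its sides. It fits alike in all four quarter turns
- head_block (a point): middle of the head's square hardwood block, the place to grip, 45 mm above the flange's underside. The block is 36 x 36 mm, its sides parallel to the flange's, and reaches from 8 to 66 mm above the underside; a small copper dome on it tops out at 75 mm
- stand: anvil stand, fixed to the table: a dark wooden stump 196 mm across, 60 mm high, with iron bands; on it a round iron face 142 mm across, its flat top 100 mm above the table, with four upright steel studs. Origin: centre of the stump's underside; z up; a red mark on the stump's top shows +x. Before the head is home, over 50 N between it and the stand counts as forcing
- stand_seat (a point): centre of the iron face's flat top, 100 mm above the table on the stand's axis, axes as the stand's: where the head's origin must come to rest
- stud_tips (a point): on the stand's axis at the height of the stud tips, 126 mm above the table. Studs: 10 mm thick, 26 mm high, tips chamfered 2 mm, at the corners of a 64 mm square about this axis. From lying square to the stand's axes it is turned anticlockwise seen from above by an unmeasured 0.2 to 1.3 rad: see it, or feel for it by turning the head lightly pressed on the tips. The face is clamped, it does not turn
- spare: bystander: another forming head, round dark steel flange 100 mm across, round dark wooden block 48 mm thick, 58 mm high in all; origin at the centre of its underside. Leave it alone
- hammer: bystander: hammer lying near the left side of the work area, origin under its middle; about 0.3 m long. Leave it alone
- wrench: bystander: steel wrench lying near the right side, origin under its middle. Leave it alone
- bowl: bystander: copper bowl 150 mm across, 60 mm high, beyond the work area on the right; origin at the centre of its underside. Leave it alone
- can: bystander: upright can with blue label, 66 mm across, 85 mm high, beyond the work area; origin at the centre of its underside. Leave it alone
- hoop: bystander: flat copper hoop 76 mm across, 12 mm high, near the robot; origin at the centre of its underside. Leave it alone
- puck: bystander: brass disc 60 mm across, 25 mm high, in the middle of the bench; origin at the centre of its underside. Leave it alone
There are look-alikes about, which are no part of the job. Leave any purple or turquoise look-alike of the head alone. Leave any purple look-alike of the stand alone.

How it is judged:
On the way, in this order (a step that is already met when the one before it is completed fails the run):
1. the head is held up by the fingers, clear of the table (height (world z) of head above 0.05 m and contact force between the fingers and head above 1 N), for 0.2 s.
2. the head is on all four studs and down on the iron face (z of head in the frame of stand_seat between -0.004 and 0.002 m and horizontal distance between head and stand_seat below 0.005 m and angle between head's own z axis and vertical below 0.04 rad), for 0.2 s.
At the end, for the whole second after the job is handed in: The head lies flush on the iron face with the studs through its holes: its origin within 2 mm of the face's height and 5 mm of its centre, upright within 0.04 rad, at rest and released; the bystanders are within 30 mm of where they were (all of step 2 and contact force between the fingers and head below 0.1 N and linear speed of head below 0.02 m/s); the robot touches nothing.
It fails at once if the head is forced on the studs: more than 50 N between the head and the stand while the head is not yet home (contact force between head and stand above 50 N and z of head in the frame of stand_seat above 0.004 m).
It fails at once if a bystander is moved by more than 30 mm (distance of any of spare, hammer, wrench, bowl, can, hoop, puck from where it was at the start of the episode above 0.03 m).
It also fails if it takes over 72 s, if anything falls off the work surface, if the arm or the gripper's body presses on something with over 40 N, if the wrist force passes 120 N, or if a joint passes its speed limit or range.

## Robot

A 6-joint arm with a two-finger parallel gripper is mounted at the origin on the work surface. World frame = base frame: x ahead of the robot, y to its left, z up, the work surface at z = 0. Lengths are in m, angles in rad, forces in N, time in s.
With the tool pointing down it reaches from about 0.35 to 0.85 m from the base axis. Payload 8.1 kg.
Tool frame: the origin (TCP) lies at the very end of the fingers, on their centre line; the grasp point (between the pads) lies 19 mm behind it; z points along the fingers, y is the direction in which the jaws open and shut (so a half turn about z gives the same grasp; the last joint's range is limited). The gripper opens to 93 mm and grips with 3 to 60 N. Pads are 15 mm wide; open, the fingers measure 128 mm over their backs; the gripper's body (75 mm by 188 mm) begins 65 mm behind the grasp point.
Start: joints at [1.262, 0.13, 1.488, -0, 1.523, -0.085], TCP at [0.133, 0.585, 0.184] pointing down, gripper open.
Joint ranges: [-2.96, 2.96], [-0.89, 2.26], [0.02, 2.5], [-1.34, 4.48], [0, 2.73], [-2.66, 2.66]. Speed limits (rad/s): [2.39, 2.39, 2.79, 3.14, 3.14, 3.14].

## Interface

Orientations are given as a rotation vector (axis times angle).
In Python, from plant import robot gives the robot as it stands.
- The arm moves only by the shell command python3 -m inch 'ROWS' [FORCE]. ROWS is JSON, a list that holds one entry, the list of rows, each a list of 7 numbers: the shift along the tool's x, y, z in cm, then the turn, a rotation vector about the tool's x, y, z in degrees, then the gripper command: -1 is fully open, 1 is shut, values between are in proportion. A call has 1 to 5 rows; each row shifts and turns the commanded pose from where the row before left it, along the tool's axes as they then stand; what a row does not reach is not made up. A row lasts 1/10 s, in which the tool goes at most 50 mm and 8.59 degrees, less where a joint would pass 70% of its speed; a pose out of reach is approached as far as the arm can. A call with a gripper value outside its range is refused whole. The fingers move at their own pace and stop on an object; FORCE is the grip in N (left out, the last holds). Time passes only in rows, so rows that do not move let the fingers close. It gives the time, the measured TCP pose, the force and the opening at its end, in the units of the state.
- robot.read_state(): the state, without advancing time (a new reading comes with each control period).
- robot.read_camera(name): name is "scene" or "top"; returns a dict with "image" (400x640x3 uint8, blue, green, red), "K" (3x3 intrinsics, pixels), "R" (3x3) and "t" (3): a world point X has camera coordinates R X + t. Camera axes: x right, y down, z forward; pixel columns grow to the right and rows downward; lengths in m; the calibration is good to about 2 mm. A picture is of the moment at which its call begins. There is no depth.
- robot.close_job(): hands the job in, once; it reports no verdict.
The state is a dict: "t": time; "q": joint angles; "dq": joint speeds; "joint_torque": joint torques, N m; "tool_pos": TCP position; "orientation": TCP orientation; "force": force on the tool from outside, world axes, zero at the start; "wrist_torque": the same for the moment, N m; "opening": finger opening in m.
Only numpy, scipy, OpenCV 4.12 (cv2) and the standard library are available. Lean on these libraries where they do the work, as an engineer would, in place of code of your own. Each camera call takes 0.05 s, during which the arm holds its last target. There are 200 camera calls.

## Working session

There is one attempt and no reset: what is moved stays moved. The work goes in short steps, Python scripts to look and compute and a shell command to move; the robot and the scene stay as the last step left them, time stands still between calls to the robot, and variables do not carry over. Pictures are saved under pics/ and viewed, about 8 in all and at most 12, crops included, and the job is handed in when it is done.

```bash
ls; mkdir -p pics
python3 - <<'E'
from plant import robot
import cv2
for n in("scene","top"):
    c=robot.read_camera(n); cv2.imwrite(f"pics/{n}0.png",c["image"]); print(n,c["K"],c["R"],c["t"], -c["R"].T@c["t"])
print(robot.read_state())
E
```

```text
pics
scene [[386.39894893   0.         318.45025498]
 [  0.         386.39894893 201.40638955]
 [  0.           0.           1.        ]] [[-0.23455673  0.97209481 -0.0038507 ]
 [ 0.60669036  0.14329095 -0.7819172 ]
 [-0.75954588 -0.18574013 -0.62337041]] [ 0.13241759 -0.2197676   1.50603497] [1.30829297 0.18249938 0.76748746]
top [[436.69639307   0.         311.66503382]
 [  0.         436.69639307 207.32218228]
 [  0.           0.           1.        ]] [[ 0.01701319 -0.99981183 -0.00931999]
 [-0.98981248 -0.01552375 -0.14152832]
 [ 0.14135701  0.01163289 -0.98989033]] [-0.01301635  0.51225375  1.28957204] [ 0.32496656 -0.02006325  1.348912  ]
{'t': 0.1, 'q': array([ 1.26159346e+00,  1.31067640e-01,  1.48913428e+00, -2.19040873e-05,
        1.52298607e+00, -8.54308889e-02]), 'dq': array([-0.00012773, -0.00039712, -0.00250711, -0.00146905, -0.00029458,
       -0.00059949]), 'joint_torque': array([ 2.55804247e-03, -5.61339211e+01, -4.93095624e+01,  7.71346595e-02,
        2.91431823e-02, -8.60390082e-05]), 'tool_pos': array([0.13298391, 0.58451751, 0.18352296]), 'orientation': array([-3.50732995e-01, -3.12165894e+00,  2.46382604e-03]), 'force': array([-0.74698892, -0.87726356, -0.93269327]), 'wrist_torque': array([-0.0172235 , -0.06279129,  0.04562894]), 'opening': 0.09276834305629626}
```

View pics/top0.png

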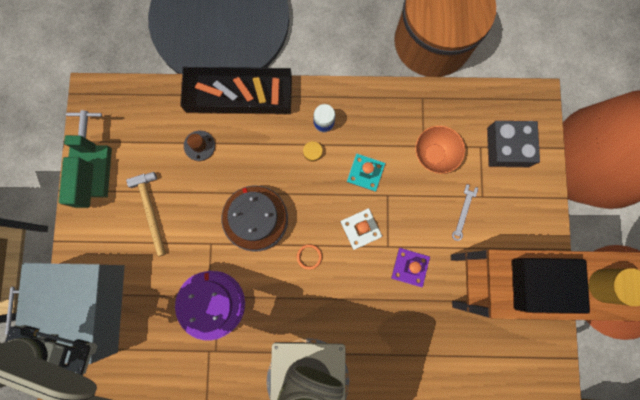

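View pics/scene0.png

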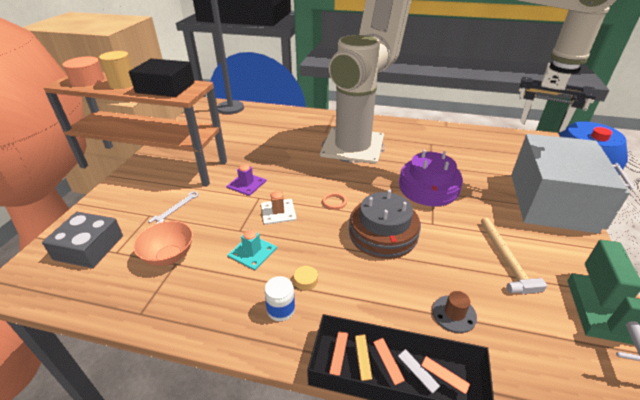

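Candidates for the head in the top view are white aluminium (362,229), turquoise (366,171), purple (411,267) and the spare (199,145). For the stand they are dark (255,217) and purple (210,305). By the description I choose the white head and the dark stand. A close crop will check this while I measure.

```bash
cat > h.py <<'E'
import numpy as np,cv2
from plant import robot
def ray(c,uv):
    d=c["R"].T@np.linalg.solve(c["K"],[uv[0],uv[1],1.]); return -c["R"].T@c["t"],d/np.linalg.norm(d)
def onz(c,uv,z):
    o,d=ray(c,uv); return o+d*(z-o[2])/d[2]
def proj(c,X):
    p=c["K"]@(c["R"]@np.asarray(X,float)+c["t"]); return p[:2]/p[2]
def tri(c1,u1,c2,u2):
    o1,d1=ray(c1,u1);o2,d2=ray(c2,u2)
    s=np.linalg.lstsq(np.c_[d1,-d2],o2-o1,rcond=None)[0]
    a,b=o1+s[0]*d1,o2+s[1]*d2
    return (a+b)/2,np.linalg.norm(a-b)
E
python3 - <<'E'
from h import *
T=robot.read_camera("top");S=robot.read_camera("scene")
def flange(c,x0,y0,x1,y1):
    im=c["image"][y0:y1,x0:x1]; hsv=cv2.cvtColor(im,cv2.COLOR_BGR2HSV)
    m=((hsv[...,1]<60)&(hsv[...,2]>130)).astype(np.uint8)
    cs=cv2.findContours(m,cv2.RETR_EXTERNAL,cv2.CHAIN_APPROX_NONE)[0]; k=max(cs,key=cv2.contourArea)
    q=cv2.approxPolyDP(cv2.convexHull(k),4,True)[:,0]+[x0,y0]; r=cv2.minAreaRect(k); print(r,q.tolist()); return q
q=flange(T,330,200,395,258); P=np.array([onz(T,u,.008) for u in q]);print("top flange",P.round(4).tolist(),P.mean(0))
q=flange(S,250,185,305,230); P=np.array([onz(S,u,.008) for u in q]);print("scene flange",P.round(4).tolist(),P.mean(0))
def copper(c,x0,y0,x1,y1):
    im=c["image"][y0:y1,x0:x1]; hsv=cv2.cvtColor(im,cv2.COLOR_BGR2HSV); print(hsv[::4,::4,1].shape)
a=cv2.resize(T["image"][190:260,325:400],None,fx=5,fy=5,interpolation=cv2.INTER_CUBIC)
b=cv2.resize(T["image"][180:255,215:295],None,fx=5,fy=5,interpolation=cv2.INTER_CUBIC)
d=cv2.resize(S["image"][180:260,345:425],None,fx=5,fy=5,interpolation=cv2.INTER_CUBIC)[:375]
e=cv2.resize(S["image"][180:240,250:310],None,fx=5,fy=5,interpolation=cv2.INTER_CUBIC)[:225]
o=np.zeros((600,800,3),np.uint8); o2=o
def put(x,im):
    pass
o[:350*3//4,:375*3//4]=0
A=[cv2.resize(i,(400,300)) for i in(T["image"][195:255,320:400],T["image"][185:245,215:295],S["image"][180:240,240:320],S["image"][185:245,345:425])]
cv2.imwrite("pics/crop1.png",np.vstack([np.hstack(A[:2]),np.hstack(A[2:])]))
E
```

```text
((30.850364685058594, 28.536497116088867), (31.77682113647461, 31.77682113647461), 64.98310852050781) [[369, 209], [381, 236], [353, 249], [341, 221]]
top flange [[0.514, -0.1819, 0.008], [0.4309, -0.2186, 0.008], [0.3897, -0.1329, 0.008], [0.4752, -0.0956, 0.008]] [ 0.45246265 -0.15722373  0.008     ]
((28.11257553100586, 25.825557708740234), (22.203603744506836, 32.87754821777344), 82.23483276367188) [[291, 199], [295, 219], [264, 223], [262, 202]]
scene flange [[0.391, -0.1316, 0.008], [0.4808, -0.0921, 0.008], [0.5191, -0.1761, 0.008], [0.4267, -0.2161, 0.008]] [ 0.45441454 -0.15400525  0.008     ]
```

View pics/crop1.png

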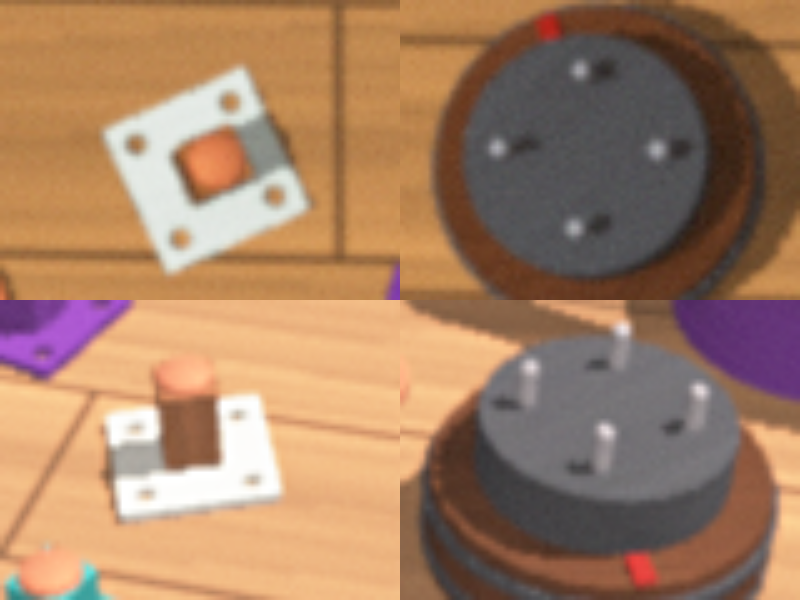

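The crop confirms a white flange with four holes and a wooden block. Its holes in the crop are at (230,101), (137,145), (274,195) and (179,238). The stand is dark with a red mark, with stud tips at (580,69), (497,147), (656,149) and (574,227) in the top view, and (605,431), (700,390), (531,367) and (623,328) in the scene view.

```bash
cat >> h.py <<'E'
def blob(c,uv,sign,r=3,it=4):
    """sub-pixel centroid of a bright(+1)/dark(-1) spot near uv"""
    g=cv2.cvtColor(c["image"],cv2.COLOR_BGR2GRAY).astype(float)*sign; p=np.array(uv,float)
    for _ in range(it):
        w=cv2.getRectSubPix(g.astype(np.float32),(2*r+1,2*r+1),tuple(map(float,p))); w=np.clip(w-np.median(w)-10,0,None)
        y,x=np.mgrid[-r:r+1,-r:r+1]; p=p+[(w*x).sum()/w.sum(),(w*y).sum()/w.sum()]
    return p
def crop2px(l,ox,oy): return [((a+.5)/5-.5+ox,(b+.5)/5-.5+oy) for a,b in l]
def sq(P):
    """centre, yaw mod 90 deg, diag of four corners"""
    P=np.asarray(P)[:,:2]; c=P.mean(0); d=P-c; a=np.angle(np.mean(np.exp(4j*np.arctan2(d[:,1],d[:,0]))))/4-np.pi/4
    return c.round(4),round(np.degrees(a)%90,2),np.linalg.norm(d,axis=1).round(4)
E
python3 - <<'E'
from h import *
T=robot.read_camera("top");S=robot.read_camera("scene")
ht=crop2px([(230,101),(137,145),(274,195),(179,238)],320,195)
hs=crop2px([(147,192),(253,179),(137,127),(238,114)],240,180)
st=crop2px([(180,69),(97,147),(256,149),(174,227)],215,185)
ss=crop2px([(205,131),(300,90),(131,67),(223,28)],345,185)
# scene order for head: top order highest x first
print("holes top raw",sq([onz(T,u,.008) for u in ht])); hb=[blob(T,u,-1) for u in ht]
print("holes top",sq([onz(T,u,.008) for u in hb]),np.round(hb,1).tolist())
print("holes scene",sq([onz(S,u,.008) for u in hs]))
print("hole tri",[(p.round(4).tolist(),round(e,4)) for p,e in (tri(T,a,S,b) for a,b in zip(hb,hs))])
sb=[blob(T,u,1,2) for u in st]; print(np.round(st,1).tolist(),np.round(sb,1).tolist(),np.round(ss,1).tolist())
print("studs raw",sq([onz(T,u,.126) for u in st]),sq([onz(T,u,.126) for u in sb]),sq([onz(S,u,.126) for u in ss]))
R=[tri(T,a,S,b) for a,b in zip(sb,ss)]
print("stud tri",[(p.round(4).tolist(),round(e,4)) for p,e in R],sq([p for p,e in R]))
hd=tri(T,((213+.5)/5+319.5,(155+.5)/5+194.5),S,((187+.5)/5+239.5,(65+.5)/5+179.5));print("dome top",hd)
E
```

```text
holes top raw (array([ 0.4529, -0.156 ]), np.float64(25.27), array([0.0455, 0.0443, 0.0449, 0.0452]))
holes top (array([ 0.4527, -0.1554]), np.float64(25.34), array([0.0451, 0.045 , 0.0449, 0.0454])) [[365.4, 215.0], [346.6, 223.5], [374.2, 233.6], [355.4, 242.4]]
holes scene (array([ 0.4526, -0.1535]), np.float64(24.84), array([0.0447, 0.0455, 0.0449, 0.0449]))
hole tri [([0.4949, -0.1699, 0.0083], np.float64(0.0016)), ([0.4677, -0.1121, 0.0073], np.float64(0.0019)), ([0.4376, -0.1967, 0.0082], np.float64(0.002)), ([0.4099, -0.1393, 0.0075], np.float64(0.0016))]
[[250.6, 198.4], [234.0, 214.0], [265.8, 214.4], [249.4, 230.0]] [[250.5, 198.5], [233.9, 214.1], [265.8, 214.5], [249.4, 230.2]] [[385.6, 210.8], [404.6, 202.6], [370.8, 198.0], [389.2, 190.2]]
studs raw (array([0.4773, 0.1684]), np.float64(45.07), array([0.0451, 0.0452, 0.0449, 0.0449])) (array([0.477 , 0.1685]), np.float64(45.27), array([0.0453, 0.0454, 0.0451, 0.045 ])) (array([0.4793, 0.1697]), np.float64(45.09), array([0.0453, 0.045 , 0.0447, 0.0458]))
stud tri [([0.5226, 0.169, 0.1243], np.float64(0.0003)), ([0.4769, 0.2145, 0.1242], np.float64(0.0005)), ([0.4774, 0.1243, 0.1239], np.float64(0.0011)), ([0.432, 0.1691, 0.1247], np.float64(0.0013))] (array([0.4772, 0.1692]), np.float64(45.13), array([0.0454, 0.0453, 0.045 , 0.0452]))
dome top (array([ 0.45474497, -0.15290389,  0.07708573]), np.float64(0.0015610567367201967))
```

```bash
cat >> h.py <<'E'
from scipy.spatial.transform import Rotation as Ro
def to(x,y,z,head):
    """tool-axes shift (cm) and turn (deg) to a tool-down pose with jaw heading head (mod 180)"""
    s=robot.read_state(); R=Ro.from_rotvec(s["orientation"]); h=np.degrees(np.arctan2(*R.as_matrix()[1::-1,1]))
    w=(h-head+90)%180-90
    a=np.radians(h-w); c,t=np.cos(a),np.sin(a)
    G=Ro.from_matrix(np.array([[-t,c,0],[c,t,0],[0,0,-1]]).T) # cols: x head+90, y head, z down
    Z=Ro.from_matrix(np.c_[[-t,c,0],[c,t,0],[0,0,-1]])
    print("t %.1f"%s["t"],"pos",s["tool_pos"].round(4),"jaw",round(h,2),"open",round(s["opening"],4),"F",s["force"].round(1),"M",s["wrist_torque"].round(2),"q6",round(s["q"][5],2))
    print("shift cm",(R.inv().apply(np.array([x,y,z])-s["tool_pos"])*100).round(2),"turn deg",np.degrees((R.inv()*Z).as_rotvec()).round(2))
E
python3 -m inch '[[[-4,-1.46,-0.6,0,0,0,-1],[-4,-1.46,-0.6,0,0,0,-1],[-4,-1.46,-0.6,0,0,0,-1],[-4,-1.46,-0.6,0,0,0,-1],[-4,-1.46,-0.6,0,0,0,-1]]]' 20
python3 -m inch '[[[-4,-1.46,-0.6,0,0,0,-1],[-4,-1.46,-0.6,0,0,0,-1],[-4,-1.46,-0.6,0,0,0,-1],[0,0,0,0,0,6.5,-1],[0,0,0,0,0,6.5,-1]]]'
python3 -m inch '[[[0,0,0,0,0,6.5,-1],[0,0,0,0,0,6.5,-1],[0,0,0,0,0,6.5,-1],[0,0,0,0,0,6.5,-1],[0,0,0,0,0,6.5,-1]]]'
python3 -m inch '[[[0,0,0,0,0,6.5,-1],[0,0,0,0,0,0,-1]]]'
python3 -c "from h import *;to(.4527,-.1548,.15,25.2)"
```

```text
t: 0.8
tool_pos: [0.3131, 0.4684, 0.2147]
orientation: [0.35, 3.122, 0.0]
force: [-0.8, 0.5, -0.2]
opening: 0.0929
t: 1.3
tool_pos: [0.4207, 0.399, 0.2325]
orientation: [0.713, 3.059, 0.0]
force: [-0.4, -0.7, 0.0]
opening: 0.0931
t: 1.8
tool_pos: [0.4192, 0.4001, 0.2324]
orientation: [-1.537, -2.74, 0.0]
force: [-0.3, 0.9, 0.0]
opening: 0.093
t: 2.0
tool_pos: [0.4192, 0.4001, 0.2324]
orientation: [-1.686, -2.651, 0.0]
force: [-0.2, -0.6, -0.8]
opening: 0.0929
t 2.0 pos [0.4192 0.4001 0.2324] jaw 25.07 open 0.0929 F [-0.2 -0.6 -0.8] M [-0.03  0.02  0.  ] q6 0.24
shift cm [-51.68 -20.48   8.24] turn deg [-0.    0.   -0.13]
```

```bash
python3 -m inch '[[[-3.23,-1.28,0,0,0,0,-1],[-3.23,-1.28,0,0,0,0,-1],[-3.23,-1.28,0,0,0,0,-1],[-3.23,-1.28,0,0,0,0,-1],[-3.23,-1.28,0,0,0,0,-1]]]'
python3 -m inch '[[[-3.23,-1.28,0,0,0,0,-1],[-3.23,-1.28,0,0,0,0,-1],[-3.23,-1.28,0,0,0,0,-1],[-3.23,-1.28,0,0,0,0,-1],[-3.23,-1.28,0,0,0,0,-1]]]'
python3 -m inch '[[[-3.23,-1.28,0.4,0,0,0,-1],[-3.23,-1.28,0.4,0,0,0,-1],[-3.23,-1.28,0.4,0,0,0,-1],[-3.23,-1.28,0.4,0,0,0,-1],[-3.23,-1.28,0.4,0,0,0,-1]]]'
python3 -m inch '[[[-3.23,-1.28,0.4,0,0,0,-1],[0,0,0,0,0,0,-1],[0,0,0,0,0,0,-1]]]'
python3 -c "from h import *;to(.4527,-.1548,.026,25.2)"
```

```text
t: 2.5
tool_pos: [0.4299, 0.2255, 0.2325]
orientation: [1.678, 2.656, 0.0]
force: [0.1, -0.7, -0.5]
opening: 0.0931
t: 3.0
tool_pos: [0.4407, 0.052, 0.2326]
orientation: [1.678, 2.655, 0.0]
force: [0.2, 0.7, -0.8]
opening: 0.0929
t: 3.5
tool_pos: [0.4515, -0.1215, 0.2125]
orientation: [1.678, 2.655, 0.0]
force: [1.5, 0.4, -0.0]
opening: 0.0934
t: 3.8
tool_pos: [0.4535, -0.155, 0.2082]
orientation: [-1.683, -2.652, -0.0]
force: [0.1, 0.1, 1.2]
opening: 0.093
t 3.8 pos [ 0.4535 -0.155   0.2082] jaw 25.21 open 0.093 F [0.1 0.1 1.2] M [-0.04  0.07 -0.01] q6 -0.88
shift cm [ 0.04 -0.06 18.22] turn deg [-0.01 -0.04  0.01]
```

```bash
python3 -m inch '[[[0.04,-0.06,4,0,0,0,-1],[0,0,4,0,0,0,-1],[0,0,4,0,0,0,-1],[0,0,3,0,0,0,-1],[0,0,2,0,0,0,-1]]]' 25
python3 -m inch '[[[0,0,1.2,0,0,0,-1],[0,0,0,0,0,0,0.5],[0,0,0,0,0,0,1],[0,0,0,0,0,0,1],[0,0,0,0,0,0,1]]]' 25
python3 -m inch '[[[0,0,0,0,0,0,1],[0,0,0,0,0,0,1],[0,0,0,0,0,0,1],[0,0,0,0,0,0,1],[0,0,0,0,0,0,1]]]'
python3 -m inch '[[[0,0,-3,0,0,0,1],[0,0,-4,0,0,0,1],[0,0,-4,0,0,0,1],[0,0,-4,0,0,0,1],[0,0,-4,0,0,0,1]]]'
python3 -m inch '[[[0,0,-4,0,0,0,1],[0,0,0,0,0,0,1]]]'
python3 -c "from h import *;to(.478,.169,.2582,45.2)"
```

```text
t: 4.3
tool_pos: [0.4518, -0.1525, 0.036]
orientation: [-1.678, -2.653, 0.0]
force: [-0.4, 0.1, 0.5]
opening: 0.093
t: 4.8
tool_pos: [0.4542, -0.155, 0.0279]
orientation: [1.682, 2.65, 0.001]
force: [-0.4, 0.4, -0.8]
opening: 0.0657
t: 5.3
tool_pos: [0.453, -0.1547, 0.0265]
orientation: [-1.684, -2.652, 0.0]
force: [-0.6, -1.1, 1.2]
opening: 0.0354
t: 5.8
tool_pos: [0.4523, -0.1542, 0.2172]
orientation: [-1.683, -2.651, 0.0]
force: [0.8, -1.4, -4.7]
opening: 0.0355
t: 6.0
tool_pos: [0.4556, -0.1557, 0.2626]
orientation: [1.679, 2.644, 0.002]
force: [1.0, -0.3, -2.9]
opening: 0.0356
t 6.0 pos [ 0.4556 -0.1557  0.2626] jaw 25.18 open 0.0356 F [ 1.  -0.3 -2.9] M [-0.18 -0.04  0.02] q6 -0.88
shift cm [28.43 15.84  0.34] turn deg [  0.27   0.47 -20.02]
```

```bash
python3 -m inch '[[[3.55,1.98,0,0,0,0,1],[3.55,1.98,0,0,0,0,1],[3.55,1.98,0,0,0,0,1],[3.55,1.98,0,0,0,0,1],[3.55,1.98,0,0,0,0,1]]]'
python3 -m inch '[[[3.55,1.98,0,0,0,0,1],[3.55,1.98,0,0,0,0,1],[3.55,1.98,0,0,0,0,1],[0,0,0,0,0,-5,1],[0,0,0,0,0,-5,1]]]'
python3 -m inch '[[[0,0,0,0,0,-5,1],[0,0,0,0,0,-5,1],[0,0,2.5,0,0,0,1],[0,0,2.5,0,0,0,1],[0,0,0,0,0,0,1]]]'
python3 -m inch '[[[0,0,0,0,0,0,1],[0,0,0,0,0,0,1],[0,0,0,0,0,0,1]]]'
python3 - <<'E'
from h import *
to(.478,.169,.2,45.2)
T=robot.read_camera("top");S=robot.read_camera("scene")
for n,c in(("T",T),("S",S)):
    u=proj(c,[.478,.169,.17]); print(n,u)
    p=[int(v) for v in u]; print(p)
    cv2.imwrite(f"pics/held{n}.png",c["image"])
def cr(c,p): return cv2.resize(c["image"][p[1]-40:p[1]+40,p[0]-40:p[0]+40],(400,400),interpolation=cv2.INTER_CUBIC)
A=[cr(c,[int(v) for v in proj(c,[.478,.169,.17])]) for c in(T,S)]
cv2.imwrite("pics/crop2.png",np.hstack(A))
E
```

```text
t: 6.5
tool_pos: [0.4661, 0.0498, 0.2544]
orientation: [-1.683, -2.65, 0.002]
force: [1.6, -0.2, -3.9]
opening: 0.0355
t: 7.0
tool_pos: [0.4744, 0.1712, 0.2539]
orientation: [-1.436, -2.791, 0.004]
force: [0.1, 0.4, -3.1]
opening: 0.0356
t: 7.5
tool_pos: [0.4721, 0.169, 0.2004]
orientation: [-1.195, -2.897, 0.009]
force: [-0.4, 0.1, -5.1]
opening: 0.0353
t: 7.8
tool_pos: [0.4764, 0.17, 0.2079]
orientation: [1.197, 2.903, 0.002]
force: [0.4, 0.4, -4.3]
opening: 0.0354
t 7.8 pos [0.4764 0.17   0.2079] jaw 45.18 open 0.0354 F [ 0.4  0.4 -4.3] M [-0.02  0.    0.  ] q6 -0.55
shift cm [-0.19  0.04  0.79] turn deg [ 0.11  0.07 -0.02]
T [247.32936011 211.88416697]
[247, 211]
S [389.12377245 186.62093699]
[389, 186]
```

View pics/crop2.png

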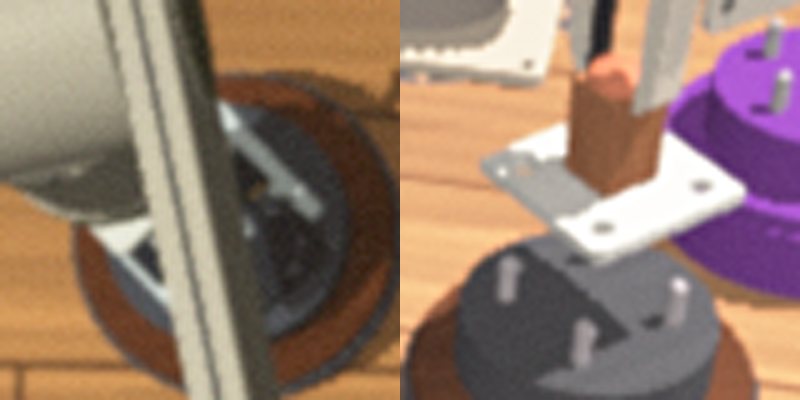

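The head is held level over the stand. In the scene crop (right half), three flange holes are visible at (700,187), (602,227) and (522,170), and the stud tips below at (510,262), (583,323) and (680,286).

Run:
```python
from h import *
s=robot.read_state(); S=robot.read_camera("scene")
hp=crop2px([(300,187),(202,227),(122,170)],349,146)
R=Ro.from_rotvec(s["orientation"]); p=s["tool_pos"]
h=[blob(S,u,-1,2) for u in hp]; print(np.round(hp,1).tolist(),np.round(h,1).tolist())
zt=p[2]-.026+.008
P=[onz(S,u,zt)[:2] for u in hp]; print(zt,"holes raw",np.round(P,4).tolist())
print("centre (opp holes 0,2)",(P[0]+P[2])/2,"yaw from diag",np.degrees(np.arctan2(*(P[0]-P[2])[::-1]))%90, "len",np.linalg.norm(P[0]-P[2]), "edges", np.linalg.norm(P[0]-P[1]),np.linalg.norm(P[1]-P[2]))
print("tcp",p.round(4),"tool z",R.as_matrix()[:,2].round(4))
```

```text
[[408.6, 183.0], [389.0, 191.0], [373.0, 179.6]] [[408.8, 182.8], [389.2, 191.2], [375.1, 178.7]]
0.18962894630700455 holes raw [[0.4783, 0.2162], [0.5237, 0.1709], [0.4841, 0.1261]]
centre (opp holes 0,2) [0.48121477 0.17114605] yaw from diag 3.7214490334590664 len 0.09029048132626555 edges 0.06417376894227905 0.05978544261459249
tcp [0.4762 0.17   0.2076] tool z [ 1.9e-03  4.0e-04 -1.0e+00]
```

Taking the two clear holes (the third is in shadow), the head centre is (0.4784,0.1709) with yaw 45.1°, against the stud centre (0.4793,0.1697) with 45.1° in the same camera. I need a shift of about −1.5 mm along tool x, then I can descend slowly.

```bash
python3 -m inch '[[[-0.15,0,1.5,0,0,0,1],[0,0,1.5,0,0,0,1],[0,0,1,0,0,0,1],[0,0,0.8,0,0,0,1],[0,0,0,0,0,0,1]]]'
python3 -m inch '[[[0,0,0.2,0,0,0,1],[0,0,0.2,0,0,0,1],[0,0,0.2,0,0,0,1],[0,0,0,0,0,0,1]]]'
python3 -c "from h import *;to(.4772,.169,.126,45.2)"
```

```text
t: 8.45
tool_pos: [0.4754, 0.1685, 0.1563]
orientation: [-1.197, -2.902, 0.003]
force: [-0.7, 0.6, -3.8]
opening: 0.0356
t: 8.85
tool_pos: [0.4767, 0.1688, 0.1525]
orientation: [1.198, 2.904, 0.0]
force: [-0.0, 0.1, -3.3]
opening: 0.0356
t 8.8 pos [0.4767 0.1688 0.1525] jaw 45.18 open 0.0356 F [-0.   0.1 -3.3] M [-0.04 -0.    0.01] q6 -0.55
shift cm [-0.02  0.05  2.65] turn deg [ 0.01  0.01 -0.02]
```

```bash
for i in 1; do python3 -m inch '[[[0,0,0.15,0,0,0,1],[0,0,0.15,0,0,0,1],[0,0,0,0,0,0,1],[0,0,0,0,0,0,1]]]'; done
python3 -c "from h import *;to(.4772,.169,.126,45.2)"
```

```text
t: 9.25
tool_pos: [0.4766, 0.1687, 0.1494]
orientation: [-1.198, -2.904, 0.0]
force: [-0.2, -0.0, -4.2]
opening: 0.0359
t 9.2 pos [0.4766 0.1687 0.1494] jaw 45.18 open 0.0359 F [-0.2 -0.  -4.2] M [-0.05 -0.    0.02] q6 -0.55
shift cm [-0.02  0.06  2.34] turn deg [-0.   -0.   -0.02]
```

```bash
python3 -m inch '[[[0,0,0.2,0,0,0,1],[0,0,0.2,0,0,0,1],[0,0,0,0,0,0,1]]]'
python3 -c "from h import *;to(.4772,.169,.126,45.2)"
```

```text
t: 9.55
tool_pos: [0.4763, 0.1687, 0.1449]
orientation: [-1.198, -2.904, 0.001]
force: [0.9, 0.2, -3.9]
opening: 0.0358
t 9.6 pos [0.4763 0.1687 0.1449] jaw 45.18 open 0.0358 F [ 0.9  0.2 -3.9] M [-0.04  0.02 -0.04] q6 -0.55
shift cm [-0.04  0.08  1.89] turn deg [-0.04 -0.02 -0.02]
```

The underside is about 7 mm below the tips with no load, so the holes are on. I'll keep going down.

```bash
python3 -m inch '[[[0,0,0.25,0,0,0,1],[0,0,0.25,0,0,0,1],[0,0,0.2,0,0,0,1],[0,0,0,0,0,0,1]]]'
python3 -c "from h import *;to(.4772,.169,.126,45.2)"
python3 -m inch '[[[0,0,0.25,0,0,0,1],[0,0,0.25,0,0,0,1],[0,0,0.2,0,0,0,1],[0,0,0,0,0,0,1]]]'
python3 -c "from h import *;to(.4772,.169,.126,45.2)"
```

```text
t: 9.95
tool_pos: [0.4763, 0.1687, 0.1379]
orientation: [-1.198, -2.904, 0.001]
force: [0.4, -0.9, -3.5]
opening: 0.0357
t 9.9 pos [0.4763 0.1687 0.1379] jaw 45.18 open 0.0357 F [ 0.4 -0.9 -3.5] M [-0.02  0.    0.  ] q6 -0.55
shift cm [-0.04  0.09  1.19] turn deg [-0.04 -0.03 -0.02]
t: 10.35
tool_pos: [0.4763, 0.1687, 0.131]
orientation: [-1.197, -2.904, 0.001]
force: [0.2, 0.7, -3.6]
opening: 0.0356
t 10.3 pos [0.4763 0.1687 0.131 ] jaw 45.18 open 0.0356 F [ 0.2  0.7 -3.6] M [-0.04  0.    0.03] q6 -0.55
shift cm [-0.04  0.08  0.5 ] turn deg [-0.04 -0.02 -0.02]
```

```bash
python3 -m inch '[[[0,0,0.15,0,0,0,1],[0,0,0.1,0,0,0,1],[0,0,0.1,0,0,0,1],[0,0,0,0,0,0,1]]]'
python3 -c "from h import *;to(.4772,.169,.126,45.2)"
python3 -m inch '[[[0,0,0.05,0,0,0,1],[0,0,0.05,0,0,0,1],[0,0,0,0,0,0,1]]]'
python3 -c "from h import *;to(.4772,.169,.126,45.2)"
```

```text
t: 10.75
tool_pos: [0.4766, 0.1688, 0.1279]
orientation: [1.198, 2.904, 0.0]
force: [0.1, -0.5, -3.3]
opening: 0.0358
t 10.8 pos [0.4766 0.1688 0.1279] jaw 45.18 open 0.0358 F [ 0.1 -0.5 -3.3] M [-0.07 -0.02  0.02] q6 -0.55
shift cm [-0.02  0.05  0.19] turn deg [ 0.   -0.   -0.02]
t: 11.05
tool_pos: [0.4767, 0.1691, 0.1274]
orientation: [1.197, 2.904, 0.001]
force: [-3.4, 1.7, 1.9]
opening: 0.0355
t 11.1 pos [0.4767 0.1691 0.1274] jaw 45.19 open 0.0355 F [-3.4  1.7  1.9] M [ 0.17  0.55 -0.03] q6 -0.55
shift cm [-0.04  0.03  0.14] turn deg [ 0.03 -0.01 -0.01]
```

Contact at TCP height 0.1274. The pick was at 0.0265–0.028 above the table, so this matches home on the face. Release and look.

```bash
python3 -m inch '[[[0,0,0,0,0,0,0],[0,0,0,0,0,0,-0.5],[0,0,0,0,0,0,-1],[0,0,0,0,0,0,-1],[0,0,0,0,0,0,-1]]]'
python3 -m inch '[[[0,0,0,0,0,0,-1],[0,0,-1,0,0,0,-1],[0,0,-2,0,0,0,-1],[0,0,-3,0,0,0,-1],[0,0,-4,0,0,0,-1]]]'
python3 -m inch '[[[0,0,-4,0,0,0,-1],[3.5,-3.5,0,0,0,0,-1],[3.5,-3.5,0,0,0,0,-1],[3.5,-3.5,0,0,0,0,-1],[3.5,-3.5,0,0,0,0,-1]]]'
python3 -m inch '[[[3.5,-3.5,0,0,0,0,-1],[0,0,0,0,0,0,-1],[0,0,0,0,0,0,-1],[0,0,0,0,0,0,-1],[0,0,0,0,0,0,-1]]]'
python3 - <<'E'
from h import *
to(.4772,.169,.126,45.2)
T=robot.read_camera("top");S=robot.read_camera("scene"); A=[]
for c in(T,S):
    x,y=[int(v) for v in proj(c,[.478,.169,.12])]; print(x,y); A.append(cv2.resize(c["image"][y-40:y+40,x-40:x+40],(400,400),interpolation=cv2.INTER_CUBIC))
    print([ (proj(c,[.478,.169,z])-[x-40,y-40]).round(1)*5 for z in(.1,.126,.175)])
cv2.imwrite("pics/crop3.png",np.vstack([np.hstack(A),cv2.resize(T["image"],(800,500))[100:300]])[:600])
cv2.imwrite("pics/top1.png",T["image"])
a=cv2.imread("pics/top0.png"); d=(cv2.absdiff(a,T["image"]).max(2)>60).astype(np.uint8)
n,_,st,_=cv2.connectedComponentsWithStats(cv2.morphologyEx(d,cv2.MORPH_OPEN,np.ones((3,3)))); print(st[1:].tolist())
E
```

```text
t: 11.55
tool_pos: [0.4767, 0.1687, 0.127]
orientation: [1.198, 2.904, 0.0]
force: [0.3, 0.5, -0.2]
opening: 0.0708
t: 12.05
tool_pos: [0.4755, 0.1685, 0.227]
orientation: [-1.197, -2.902, 0.003]
force: [0.7, -0.6, 0.8]
opening: 0.0929
t: 12.55
tool_pos: [0.277, 0.1679, 0.2676]
orientation: [1.198, 2.904, 0.001]
force: [-1.6, -0.3, 1.0]
opening: 0.0925
t: 13.05
tool_pos: [0.2297, 0.1678, 0.2666]
orientation: [-1.199, -2.903, 0.002]
force: [-0.4, -0.9, -0.2]
opening: 0.093
t 13.1 pos [0.2297 0.1678 0.2666] jaw 45.13 open 0.093 F [-0.4 -0.9 -0.2] M [-0.08 -0.01  0.05] q6 -0.34
shift cm [-17.46  17.57  14.03] turn deg [-0.1  -0.03 -0.07]
250 214
[array([205.5, 205.5]), array([198.5, 199.5]), array([185., 188.])]
387 201
[array([196.5, 232. ]), array([201.5, 194.5]), array([211.5, 120.5])]
[[228, 193, 46, 46, 882], [315, 209, 98, 91, 4775], [371, 224, 3, 3, 9], [301, 242, 19, 27, 281], [294, 258, 11, 11, 68], [211, 262, 93, 36, 1000], [193, 273, 8, 7, 31], [138, 286, 140, 114, 7362], [151, 290, 8, 5, 37], [305, 295, 8, 3, 24], [150, 297, 8, 17, 101], [252, 299, 111, 44, 3406], [361, 300, 18, 8, 90], [383, 301, 34, 11, 271], [80, 306, 15, 28, 231], [230, 311, 15, 13, 113], [421, 314, 3, 3, 9], [416, 317, 19, 24, 263], [0, 326, 107, 74, 4722], [132, 327, 33, 73, 358], [214, 341, 3, 7, 21], [324, 345, 3, 3, 9], [429, 351, 3, 4, 12], [204, 355, 3, 3, 9], [414, 356, 37, 44, 914], [198, 358, 3, 3, 9], [365, 377, 26, 23, 350], [0, 384, 2, 3, 6], [38, 394, 16, 6, 58], [60, 398, 4, 2, 8]]
```

View pics/crop3.png

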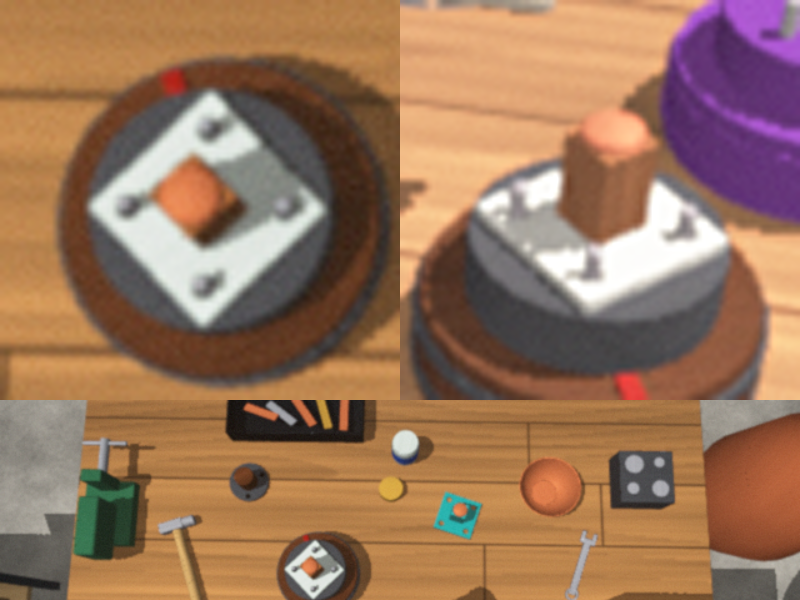

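All four studs stand up through the holes, at (212,128), (128,206), (287,206) and (206,287) in the top half. The flange lies on the iron face and the gripper is clear. One numeric check of seat height, tilt and bystanders, then I'll hand in.

Run:
```python
from h import *
T=robot.read_camera("top");S=robot.read_camera("scene")
t=crop2px([(328,207),(212,90),(88,207)],210,174); s=crop2px([(76,208),(186,302),(330,238)],347,161)
for a,b in zip(t,s): p,e=tri(T,a,S,b); print("flange top corner",p.round(4),"gap",round(e,4))
a=cv2.imread("pics/top0.png"); b=T["image"]; a2=cv2.imread("pics/scene0.png"); b2=S["image"]
for n,(x,y),w in [("spare",(199,145),20),("hammer",(148,212),35),("wrench",(464,212),32),("bowl",(441,150),28),("can",(324,117),14),("hoop",(309,257),16),("puck",(313,151),13)]:
    f=lambda i:i[y-w:y+w,x-w:x+w].astype(np.float32).mean(2)
    print(n,"shift px",np.round(cv2.phaseCorrelate(f(a),f(b)),2).tolist() if 0 else [np.round(v,2) for v in cv2.phaseCorrelate(f(a),f(b))])
y,x=201,334; f=lambda i:i[y-14:y+14,x-18:x+18].astype(np.float32).mean(2); print("hoop scene",cv2.phaseCorrelate(f(a2),f(b2)))
robot.close_job(); print("handed in")
```

```text
flange top corner [0.4784 0.1003 0.1057] gap 0.0029
flange top corner [0.5452 0.1681 0.1084] gap 0.0009
flange top corner [0.476  0.2371 0.1085] gap 0.0016
spare shift px [array([0.01, 0.05]), np.float64(0.91)]
hammer shift px [array([-0.03,  0.02]), np.float64(1.0)]
wrench shift px [array([-0.04, -0.06]), np.float64(1.01)]
bowl shift px [array([0., 0.]), np.float64(0.94)]
can shift px [array([0.07, 0.06]), np.float64(0.99)]
hoop shift px [array([1.68, 1.63]), np.float64(0.2)]
puck shift px [array([0.57, 0.46]), np.float64(1.06)]
hoop scene ((-0.7583317890219483, 0.2850757197429967), 0.3134969358091001)
the job is handed in; nothing more can be done
handed in
```

The forming head is on the anvil stand, block up, with all four studs through its holes, and I have let go. The job is handed in, but it reports no verdict.

- **How it went:** I took the white head by its block, turned it to the studs' measured angle of about 45° and lowered it in small steps. It went over the studs on the first try with no searching. The only load I read was about 5 N, when it touched down on the face.
- **Seat:** The flange-top corners triangulated at 106 to 108.5 mm above the table, against 108 mm expected. The 106 mm corner had a 2.9 mm ray mismatch, so I put that down to pixel error rather than tilt. The last picture shows the flange lying flat with the studs standing through it.
- **Release:** The gripper is open and about 25 cm away, and no significant force showed on the tool.
- **Bystanders:** The spare, hammer, wrench, bowl and can show no shift, and the puck no more than about 0.7 px (roughly 2 mm).
- **Weak check:** The hoop correlated poorly because the arm and its shadow fell over that part of the picture. It read about 2.3 px (roughly 7 mm) in the top view and 0.8 px in the scene view. The robot was never low near it, so I take it as unmoved.

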